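# Snap the drain cover onto the rinse tray

## Robot

A 6-joint arm with a two-finger parallel gripper is mounted at the origin on the work surface. World frame = base frame: x ahead of the robot, y to its left, z up, the work surface at z = 0. Lengths are in mm, angles in rad, forces in N, time in s.
With the tool pointing down it reaches from about 350 to 975 mm from the base axis. Payload 7.1 kg.
Tool frame: the origin (TCP) lies at the very end of the fingers, on their centre line; the grasp point (between the pads) lies 19 mm behind it (ctrl.pinch_z is the distance from the TCP to the grasp point, in mm); z points along the fingers, y is the direction in which the jaws open and shut (so a half turn about z gives the same grasp; the last joint's range is limited). The gripper opens to 88 mm and grips with 3 to 60 N. Pads are 20 mm wide; open, the fingers measure 115 mm over their backs; the gripper's body (75 mm by 178 mm) begins 61 mm behind the grasp point.
Start: joints at [1.229, 0.423, 1.63, -0, 1.089, -0.019], TCP at [198.232, 592.713, 222.675] pointing down, gripper open.
Joint ranges: [-3, 3], [-0.9, 2.11], [0.09, 2.58], [-1.31, 4.45], [0.11, 2.69], [-2.54, 2.54]. Speed limits (rad/s): [2.39, 2.39, 3.01, 3.14, 3.14, 3.14].

## Interface

Orientations are given as a rotation vector (axis times angle).
In Python, from workcell import ctrl gives the robot as it stands.
- The arm moves only by the shell command python3 -m inch 'ROWS' [OPENING]. ROWS is JSON, a list of rows, each an object with "xyz": the shift along the tool's x, y, z in cm, a list of three; "spin": the turn about the tool's z in degrees. A call has 1 to 20 rows; each row is the pose to reach, as a shift and turn from the pose measured when the call began, along the tool's axes at that moment; what a row does not reach only later rows make up. A row lasts 1/10 s, in which the tool goes at most 50 mm and 8.59 degrees, less where a joint would pass 70% of its speed; a pose out of reach is approached as far as the arm can. A call with a gripper value outside its range is refused whole. OPENING is the closure, from 0 (fully open) to 1 (shut), set as the call begins (- or left out, the last holds). The fingers move at their own pace and stop on an object; the grip force is fixed at half the most. Time passes only in rows, so rows that repeat a pose let the fingers close. It gives the time, the measured TCP pose, the force and the opening at its end, in the units of the state.
- ctrl.get_obs(): the state, without advancing time (a new reading comes with each control period).
- ctrl.get_image(name): name is "side" or "top"; returns the picture (480x640x3 uint8, red, green, blue); there is no depth.
- ctrl.camera_info(name): a dict with "camera_matrix" (3x3 intrinsics, pixels), "k1" (the pictures are not rectified: a ray, as slopes to the right and down, at radius r is drawn at 1 + k1 r^2 times it, then the intrinsics apply), "R" (3x3) and "t" (3): a world point X has camera coordinates R X + t. Camera axes: x right, y down, z forward; pixel columns grow to the right and rows downward; lengths in mm; the calibration is good to about 2 mm. A picture is of the moment at which its call begins. camera_info takes no time and is no camera call.
- ctrl.close_job(): hands the job in, once; it reports no verdict.
The state is a dict: "t": time; "qpos": joint angles; "qvel": joint speeds; "joint_torque": joint torques, N m; "ee_pos": TCP position; "orientation": TCP orientation; "ft_force": force on the tool from outside, world axes, zero at the start; "moment": the same for the moment, N m; "width": finger opening in mm.
Only numpy, scipy, OpenCV 4.12 (cv2) and the standard library are available. Lean on these libraries where they do the work, as an engineer would, in place of code of your own. Each camera call takes 0.05 s, during which the arm holds its last target. There are 200 camera calls.

## Task

Pick up the perforated drain cover by its blue handle and lay it on the rinse tray so that its four square holes sit on the four snap standoffs. Then press it down evenly, keeping it level to within 5 degrees and never so hard that the tray's sprung floor bottoms out, until every standoff has clicked through and the cover sits fully home at all four corners. Leave the jars and the pot where they stand.

Things in the scene. Friction and masses are not known exactly. Their poses are not given: they have to be found in the camera images.
- plate_grip (a point): Centre of the blue bridge handle's bar on the loose bright metal drain cover (plate 190 x 150 x 4 mm, about 0.45 kg). Bar 60 mm along x, 12 mm wide along y, 16 mm high; its centre is 30 mm above the plate's underside, its top 38 mm. Axes: x along the plate's 190 mm side, y along its 150 mm side, z up. The cover is the same after a half turn about z.
- plate_under (a point): Centre of the cover's underside, same axes as plate_grip; the plate's top face is 4 mm above it. The four 12 mm square holes near the corners are for the standoffs; the small round perforations are only for looks.
- hole0 (a point): Centre of the cover's hole at x +78, y +58 mm, on the underside.
- hole1 (a point): Hole at x +78, y -58 mm, on the underside.
- hole2 (a point): Hole at x -78, y +58 mm, on the underside.
- hole3 (a point): Hole at x -78, y -58 mm, on the underside.
- tray_seat (a point): Centre of the seat plane in the fixed metal rinse tray (230 x 190 mm, long side along x, z up; rim 4 mm below the seat). The cover's underside lies in this plane when home. Height above the counter 50 to 62 mm, different each start. Seat and standoffs sink together under load (see deck), so press by feel, not to a height. A lean of the cover on the standoffs above 0.088 rad (5 degrees) jams it.
- standoff0 (a point): Standoff at the tray's x +78, y +58 mm; this point is on its axis at seat height. A blue post 20 mm thick below the seat, above it a 9 mm pin with two orange spring barbs, 16 mm across (along x) about 7 mm above the seat and tapering to 7 mm at the tip, 16 mm above the seat. The pin goes through the cover's hole.
- standoff1 (a point): Standoff at the tray's x +78, y -58 mm, as standoff0. The cover laid on rests with its underside about 10 mm above the seat. Each standoff then takes about 5 N to push down over its barbs and snaps free over the last 3 mm: about 17 to 21 N in all when the cover is pressed level at its middle. More than 25 N is not needed and too hard.
- standoff2 (a point): Standoff at the tray's x -78, y +58 mm, as standoff0. When home, the cover lies on the seat under the barbs with about 1.5 mm of play sideways and 1 mm up.
- standoff3 (a point): Standoff at the tray's x -78, y -58 mm, as standoff0. The cover may be pressed with shut fingertips on the handle's top and on the plate, which is flat and free 20 mm and more from each hole's centre.
- jar_red: Bystander: amber jar with red cap, 60 mm across, 80 mm high; origin under its centre.
- jar_blue: Bystander: white jar with blue cap, 54 mm across, 70 mm high; origin under its centre.
- pot_yellow: Bystander: low white pot with yellow cap, 48 mm across, 45 mm high; origin under its centre.
- deck (a joint): How far the tray's floor insert, which carries the four standoffs and the seat, has sunk on its soft springs (m): 0 unloaded, also with the cover lying on it, growing downwards as the cover is pressed, springing back when let go. Its stop is at 0.025; running it onto the stop (past 0.0245) is too hard.
Not all that is in view belongs to the job. Leave any purple or turquoise look-alike of the part that bears plate_grip alone.

How it is judged (in metres and radians):
On the way:
1. the cover lies level on the barbs, its holes over the standoffs, not yet pressed home (horizontal distance between plate_under and tray_seat below 0.005 m and angle between the x axis of plate_grip and the x axis of tray_seat, either way round below 0.06 rad and z of plate_under in the frame of tray_seat between 0.0035 and 0.0125 m), for 0.1 s.
At the end, for the whole second after the job is handed in: The cover's underside is within 1.8 mm of the seat at all four holes (every standoff clicked), its centre within 3 mm of the tray's and its long side along the tray's within 0.04 rad, released (z of each of hole0, hole1, hole2, hole3 in the frame of tray_seat below 0.0018 m and horizontal distance between plate_under and tray_seat below 0.003 m and angle between the x axis of plate_grip and the x axis of tray_seat, either way round below 0.04 rad); the robot touches nothing.
It fails at once if the sprung floor was pushed onto its stop, more than 24.5 mm down (the cover was pressed, dropped or struck too hard) (value of joint deck above 0.0245 m).
It fails at once if the cover leaned by more than 0.088 rad on the standoffs (horizontal distance between plate_under and tray_seat below 0.01 m and z of plate_under in the frame of tray_seat below 0.014 m and angle between plate_grip's own z axis and vertical above 0.088 rad).
It fails at once if a jar or the pot was moved by more than 20 mm (distance of any of jar_red, jar_blue, pot_yellow from where it was at the start of the episode above 0.02 m).
It also fails if it takes over 72 s, if anything falls off the work surface, if the arm or the gripper's body presses on something with over 40 N, if the wrist force passes 120 N, or if a joint passes its speed limit or range.

## Working session

There is one attempt and no reset: what is moved stays moved. The work goes in short steps, Python scripts to look and compute and a shell command to move; the robot and the scene stay as the last step left them, time stands still between calls to the robot, and variables do not carry over. Pictures are saved under pics/ and viewed, about 8 in all and at most 12, crops included, and the job is handed in when it is done.

```bash
mkdir -p pics
cat > h.py <<'E'
import numpy as np, cv2
from workcell import ctrl
def snap(n,f):
    im=ctrl.get_image(n); cv2.imwrite('pics/'+f,im[:,:,::-1]); return im
def info(n):
    c=ctrl.camera_info(n); return [np.array(c[k],float) for k in("camera_matrix","k1","R","t")]
def ray(n,uv):
    K,k1,R,t=info(n)
    p=cv2.undistortPoints(np.array(uv,float).reshape(-1,1,2),K,np.array([k1,0,0,0.]))[:,0]
    d=np.c_[p,np.ones(len(p))]@R; return -R.T@t,d
def onz(n,uv,z):
    o,d=ray(n,uv); return o+d*((z-o[2])/d[:,2])[:,None]
def proj(n,X):
    K,k1,R,t=info(n)
    return cv2.projectPoints(np.array(X,float).reshape(-1,1,3),cv2.Rodrigues(R)[0],t,K,np.array([float(k1),0,0,0]))[0][:,0]
E
python3 - <<'E'
from h import *
a=snap('top','t0.png');b=snap('side','s0.png')
o=ctrl.get_obs();print(o)
for n in('top','side'):
    K,k,R,t=info(n);print(n,K.tolist(),k,-R.T@t,R.tolist())
E
```

```text
{'t': 0.1, 'qpos': array([ 1.22899348e+00,  4.23716300e-01,  1.63056944e+00, -4.08232257e-05,
        1.08857848e+00, -1.90046212e-02]), 'qvel': array([-0.00132438, -0.00087125,  0.00029382, -0.00068741,  0.00137277,
       -0.00053711]), 'joint_torque': array([ 9.94694201e-04, -5.45614493e+01, -2.74324501e+01,  6.45940402e-02,
        1.87924923e-02,  2.13187207e-06]), 'ee_pos': array([198.09514027, 592.28129797, 222.02681056]), 'orientation': array([-5.04791290e-01, -3.10057676e+00,  1.97502313e-03]), 'ft_force': array([ 0.34709342,  0.69398984, -0.47182503]), 'moment': array([-0.01524667, -0.01362671, -0.04116964]), 'width': 87.81136878171444}
top [[569.8803391690401, 0.0, 320.56432252862675], [0.0, 569.8803391690401, 242.36841243033925], [0.0, 0.0, 1.0]] -0.012884512171762095 [ 276.52100088   -9.19936592 1246.65241802] [[0.0670047154809706, -0.9977514408428336, 0.001558973817411525], [-0.9741219334629153, -0.06575574163521397, -0.21624671370560672], [0.21586298165685064, 0.012970918936304076, -0.9763375074287384]]
side [[450.88983016969286, 0.0, 319.8487681870453], [0.0, 450.88983016969286, 237.64784377918483], [0.0, 0.0, 1.0]] -0.024838765134447077 [ 392.26820278 -508.85685799  673.52792237] [[0.9675735678542136, -0.2525891383403516, 0.00034348558329549554], [-0.19070866863063032, -0.7314231836638015, -0.6547139299787662], [0.16562486075163851, 0.6334183874751247, -0.7558766777123191]]
```

View pics/t0.png

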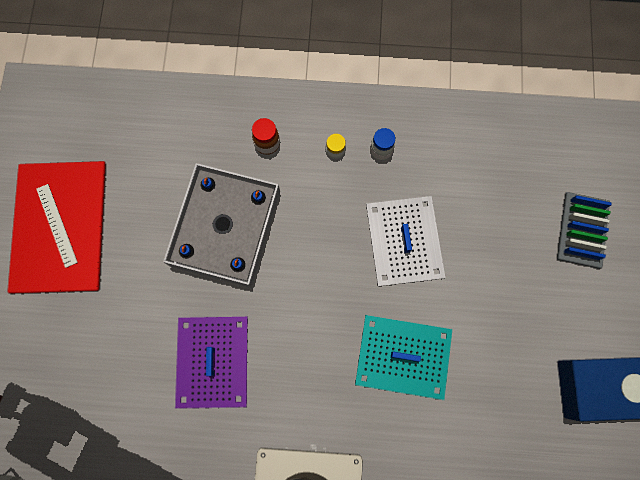

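View pics/s0.png

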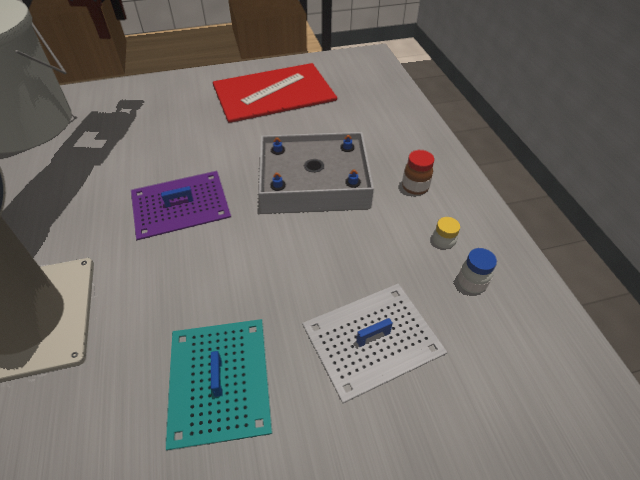

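Top view: bright metal cover with handle at (407,238), purple look-alike at (210,362), turquoise one at (405,357). Tray centre is at (222,224), standoffs near (208,184), (258,197), (186,250), (238,264). In the side view the metal cover is at (374,335). By the description I choose the bright metal cover at (407,238), and check it in a close crop while measuring.

Run:
```python
from h import *
T=cv2.imread('pics/t0.png');S=cv2.imread('pics/s0.png')
def blobs(I,lo,hi,box,amin):
    x0,y0,x1,y1=box
    m=cv2.inRange(cv2.cvtColor(I,cv2.COLOR_BGR2HSV),lo,hi)[y0:y1,x0:x1]
    n,l,s,c=cv2.connectedComponentsWithStats(m)
    return m,[(np.round(c[i]+[x0,y0],1).tolist(),int(s[i,4])) for i in range(1,n) if s[i,4]>=amin]
B=((100,120,40),(130,255,255));O=((3,150,120),(18,255,255))
print('plate hnd',blobs(T,*B,(365,190,450,290),20)[1],blobs(S,*B,(340,310,410,350),20)[1])
print('T post',blobs(T,*B,(160,160,285,290),10)[1]);print('T or',blobs(T,*O,(160,160,285,290),2)[1])
print('S post',blobs(S,*B,(255,125,375,215),10)[1]);print('S or',blobs(S,*O,(255,125,375,215),2)[1])
g=cv2.cvtColor(T,cv2.COLOR_BGR2GRAY)
for n,I,bx in(('top',T,(360,190,450,292)),('side',S,(295,280,450,400))):
    x0,y0,x1,y1=bx;c=I[y0:y1,x0:x1]; print(n,'px',c[5,5],np.percentile(c.reshape(-1,3),[50,90],axis=0).tolist())
    m=cv2.inRange(c,(165,165,165),(255,255,255)); 
    m=cv2.morphologyEx(m,cv2.MORPH_CLOSE,np.ones((7,7)))
    k=max(cv2.findContours(m,0,2)[0],key=cv2.contourArea)
    r=cv2.minAreaRect(k);q=cv2.boxPoints(r)+[x0,y0];w=onz(n,q,4)
    a=cv2.approxPolyDP(cv2.convexHull(k),5,True)[:,0]+[x0,y0];w2=onz(n,a,4)
    print(n,cv2.contourArea(k),a.tolist(),w2.round(1).tolist(),np.linalg.norm(np.roll(w2,-1,0)-w2,axis=1))
a=cv2.resize(T[185:295,355:455],(500,550),interpolation=2);b=cv2.resize(T[160:290,160:290],None,fx=4.23,fy=4.23)[:550]
cv2.imwrite('pics/c1.png',np.hstack([a,b[:,:300]]) if 0 else np.hstack([cv2.resize(a,(400,440)),cv2.resize(b,(400,440))]))
```

```text
plate hnd [([406.9, 237.3], 152)] [([374.6, 328.0], 262)]
T post [([207.0, 183.0], 62), ([257.6, 195.9], 59), ([184.8, 249.7], 63), ([236.9, 263.2], 64)]
T or [([204.9, 180.0], 10), ([256.5, 193.0], 8), ([182.8, 248.2], 12), ([235.7, 261.7], 10)]
S post [([347.4, 143.5], 72), ([277.5, 146.1], 70), ([353.0, 178.4], 83), ([277.2, 181.6], 81)]
S or [([348.2, 135.8], 6), ([276.5, 138.0], 2), ([354.5, 170.8], 4), ([277.5, 173.8], 4)]
top px [137 143 148] [[163.0, 157.0, 162.0], [199.0, 203.0, 208.0]]
top 5363.5 [[431, 196], [445, 277], [378, 285], [366, 203]] [[676.1, -236.3, 4.0], [491.7, -271.8, 4.0], [464.0, -125.1, 4.0], [649.5, -89.4, 4.0]] [187.77690642 149.3274743  188.86247764 149.25276329]
side px [138 144 149] [[137.0, 142.0, 147.0], [167.0, 170.0, 175.0]]
side 6906.5 [[411, 302], [443, 352], [341, 399], [316, 348], [326, 330], [363, 298], [388, 292]] [[655.8, -132.3, 4.0], [669.7, -234.5, 4.0], [488.7, -266.3, 4.0], [473.1, -175.5, 4.0], [497.4, -147.8, 4.0], [577.0, -103.1, 4.0], [624.0, -102.3, 4.0]] [103.11810985 183.85308749  92.20107321  36.81036546  91.33604369
  47.05233124  43.65865526]
```

View pics/c1.png

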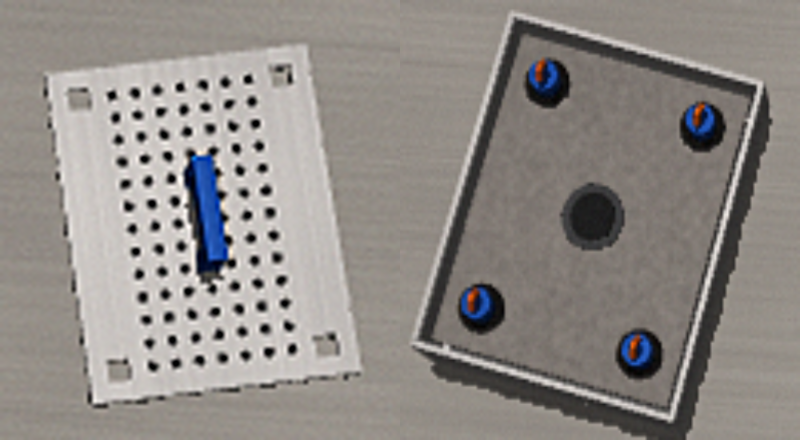

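The crop shows the plain metal cover with a blue bar along its long side and four square corner holes: the right one. The tray has four blue posts with orange barbs.

```bash
cat >> h.py <<'E'
def tri(a,b):
    o1,d1=ray('top',[a]);o2,d2=ray('side',[b]);d1=d1[0]/np.linalg.norm(d1);d2=d2[0]/np.linalg.norm(d2)
    s=np.linalg.lstsq(np.c_[d1,-d2],o2-o1,rcond=None)[0]
    p,q=o1+s[0]*d1,o2+s[1]*d2; return (p+q)/2,p-q
E
python3 - <<'E'
from h import *
P=[((207.0,183.0),(347.4,143.5)),((257.6,195.9),(353.0,178.4)),((184.8,249.7),(277.5,146.1)),((236.9,263.2),(277.2,181.6))]
O=[((204.9,180),(348.2,135.8)),((256.5,193),(354.5,170.8)),((182.8,248.2),(276.5,138)),((235.7,261.7),(277.5,173.8))]
for L in(P,O):
    X=[];
    for a,b in L:
        x,e=tri(a,b);X.append(x);print(x.round(1),e.round(1))
    X=np.array(X);print('c',X.mean(0),'yaw',[np.degrees(np.arctan2(*(X[i]-X[j])[1::-1])) for i,j in((0,2),(1,3))],np.linalg.norm(X[0]-X[2]),np.linalg.norm(X[0]-X[1]))
x,e=tri((406.9,237.3),(374.6,328.0));print('handle',x,e)
T=cv2.imread('pics/t0.png');x0,y0,x1,y1=155,155,290,295
c=T[y0:y1,x0:x1];m=cv2.inRange(c,(170,170,170),(255,255,255));m=cv2.morphologyEx(m,cv2.MORPH_CLOSE,np.ones((5,5)))
k=max(cv2.findContours(m,0,2)[0],key=cv2.contourArea);a=cv2.approxPolyDP(cv2.convexHull(k),5,True)[:,0]+[x0,y0]
for h in(46,52,58):
    w=onz('top',a,h);print(h,a.tolist(),w.round(1).tolist(),w.mean(0),np.linalg.norm(np.roll(w,-1,0)-w,axis=1))
E
```

```text
[657.5 264.7  52.4] [-0.7  0.1 -0.2]
[635.3 151.   51.9] [-0.1  0.  -0. ]
[505.3 295.8  51.6] [-0.4 -0.  -0.1]
[482.9 181.5  51.4] [0.9 0.  0.2]
c [570.25614472 223.2536401   51.80193121] yaw [np.float64(-11.577825938399394), np.float64(-11.308677403690599)] 155.35209936067844 115.76799748005487
[658.1 265.3  72.4] [-1.6  0.2 -0.5]
[636.6 151.3  71.5] [-1.6  0.2 -0.5]
[504.2 294.6  74.5] [-1.  -0.  -0.2]
[483.7 181.1  72. ] [-1.6 -0.  -0.3]
c [570.63558565 223.08042873  72.58922322] yaw [np.float64(-10.766389717170496), np.float64(-11.026927410019734)] 156.68350780193242 116.01856928183628
handle [ 568.63229141 -180.47652083   34.51658897] [-0.19405251  0.0104412  -0.04822333]
46 [[277, 184], [248, 283], [164, 261], [196, 163]] [[667.2, 111.6, 46.0], [443.4, 154.6, 46.0], [478.6, 338.9, 46.0], [704.0, 295.8, 46.0]] [573.28532262 225.20840717  46.        ] [227.94054469 187.54330696 229.5037965  187.81559215]
52 [[277, 184], [248, 283], [164, 261], [196, 163]] [[665.3, 111.0, 52.0], [442.5, 153.8, 52.0], [477.6, 337.1, 52.0], [701.8, 294.2, 52.0]] [571.8023073  224.03700517  52.        ] [226.80146126 186.60609996 228.35690106 186.87702447]
58 [[277, 184], [248, 283], [164, 261], [196, 163]] [[663.3, 110.4, 58.0], [441.7, 153.0, 58.0], [476.5, 335.4, 58.0], [699.7, 292.7, 58.0]] [570.31929198 222.86560318  58.        ] [225.66237784 185.66889297 227.21000562 185.93845679]
```

```bash
cat >> h.py <<'E'
from scipy.spatial.transform import Rotation as Ro
def rel(x,y,z,jaw):   # jaw: world yaw (deg) of tool y, mod 180
    o=ctrl.get_obs();R=Ro.from_rotvec(o['orientation']).as_matrix()
    d=R.T@(np.array([x,y,z])-o['ee_pos'])/10
    cy=np.degrees(np.arctan2(R[1,1],R[0,1]));s=-((jaw-cy+90)%180-90)
    print('t',o['t'],'ee',o['ee_pos'].round(1),'jaw',round(cy,2),'tilt z',R[:,2].round(4),'w',round(o['width'],1),'f',o['ft_force'].round(1),'\nshift cm',d.round(2),'spin',round(s,2))
E
python3 -c "
from h import *
rel(569.8,-180.5,120,100.9)"
```

```text
t 0.1 ee [198.1 592.3 222. ] jaw 71.51 tilt z [-4.0e-04 -1.2e-03 -1.0e+00] w 87.8 f [ 0.3  0.7 -0.5] 
shift cm [-59.76 -61.48  10.28] spin -29.39
```

```bash
python3 -m inch '[{"xyz":[-3,-3,0],"spin":-4},{"xyz":[-6.5,-6.5,2],"spin":-10},{"xyz":[-10,-10,3],"spin":-16},{"xyz":[-13,-13,4],"spin":-24},{"xyz":[-16.5,-17,5],"spin":-29.4},{"xyz":[-20,-20.5,6],"spin":-29.4},{"xyz":[-23.5,-24,7],"spin":-29.4},{"xyz":[-27,-27.5,8],"spin":-29.4},{"xyz":[-30,-31,8],"spin":-29.4},{"xyz":[-33.5,-34,8],"spin":-29.4},{"xyz":[-37,-37.5,8],"spin":-29.4},{"xyz":[-40,-41,8],"spin":-29.4},{"xyz":[-43.5,-44.5,9],"spin":-29.4},{"xyz":[-47,-48,9],"spin":-29.4},{"xyz":[-50,-51.5,10],"spin":-29.4},{"xyz":[-53.5,-55,10.3],"spin":-29.4},{"xyz":[-57,-58.5,10.3],"spin":-29.4},{"xyz":[-59.8,-61.5,10.3],"spin":-29.4},{"xyz":[-59.8,-61.5,10.3],"spin":-29.4},{"xyz":[-59.8,-61.5,10.3],"spin":-29.4}]' 0
python3 - <<'E'
from h import *
rel(569.8,-180.5,12.5,100.9)
a=snap('top','t1.png');b=snap('side','s1.png')
cv2.imwrite('pics/c2.png',np.hstack([cv2.resize(a[180:300,350:470,::-1],(400,400)),cv2.resize(b[230:410,290:470,::-1],(400,400))]))
E
```

```text
t: 2.1
ee_pos: [569.5, -181.2, 119.2]
orientation: [0.295, -3.126, 0.001]
ft_force: [-0.6, 0.5, -0.2]
width: 88.4
t 2.1 ee [ 569.5 -181.2  119.2] jaw 100.8 tilt z [-1.7e-03 -7.0e-04 -1.0e+00] w 88.4 f [-0.6  0.5 -0.2] 
shift cm [-0.07  0.07 10.67] spin -0.1
```

View pics/c2.png

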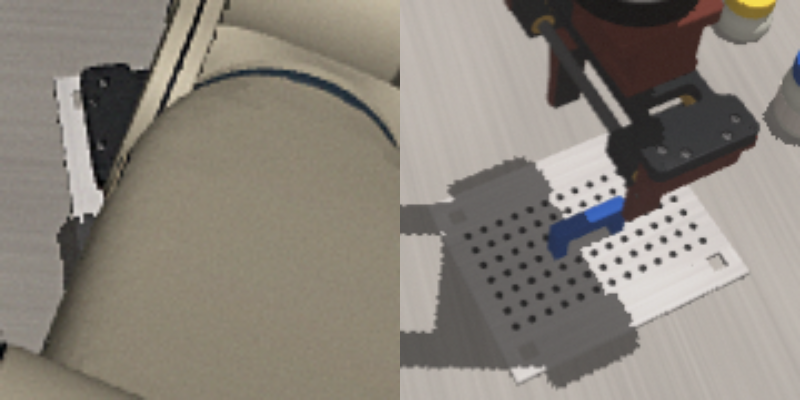

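The side crop shows the fingers straddling the bar, aligned with the plate; the top view is blocked by the arm. I'll descend and grip.

```bash
python3 -m inch '[{"xyz":[-0.05,0.05,3],"spin":0},{"xyz":[-0.05,0.05,6],"spin":0},{"xyz":[-0.05,0.05,8.5],"spin":0},{"xyz":[-0.05,0.05,10],"spin":0},{"xyz":[-0.05,0.05,10.6],"spin":0},{"xyz":[-0.05,0.05,10.6],"spin":0}]' 0
python3 -m inch '[{"xyz":[0,0,0],"spin":0},{"xyz":[0,0,0],"spin":0},{"xyz":[0,0,0],"spin":0},{"xyz":[0,0,0],"spin":0},{"xyz":[0,0,0],"spin":0},{"xyz":[0,0,0],"spin":0},{"xyz":[0,0,0],"spin":0},{"xyz":[0,0,0],"spin":0}]' 1
python3 -m inch '[{"xyz":[0,0,-0.5],"spin":0},{"xyz":[0,0,-1.5],"spin":0},{"xyz":[0,0,-4],"spin":0},{"xyz":[0,0,-8],"spin":0},{"xyz":[0,0,-12],"spin":0},{"xyz":[0,0,-12],"spin":0}]'
python3 - <<'E'
from h import *
rel(570.5,223.2,150,78.8)
b=snap('side','s2.png')
E
```

```text
t: 2.8
ee_pos: [568.8, -178.4, 13.0]
orientation: [0.3, -3.124, -0.0]
ft_force: [0.2, -0.5, 0.5]
width: 87.6
t: 3.6
ee_pos: [568.8, -178.4, 13.0]
orientation: [0.3, -3.124, -0.0]
ft_force: [0.8, 0.3, 0.0]
width: 27.2
t: 4.2
ee_pos: [572.4, -179.4, 138.7]
orientation: [-0.3, 3.122, -0.006]
ft_force: [1.5, -0.5, -3.9]
width: 11.9
t 4.2 ee [ 572.4 -179.4  138.7] jaw 100.98 tilt z [ 0.0056 -0.0031 -1.    ] w 11.9 f [ 1.5 -0.5 -3.9] 
shift cm [-7.49 39.56 -1.26] spin 22.18
```

View pics/s2.png

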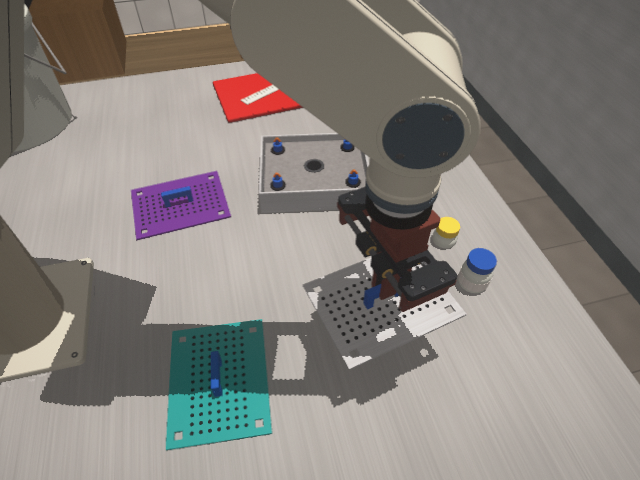

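The cover is lifted, but the fingers were still closing at lift-off, so the grip height is unsure. I'll set it back down gently and regrip properly.

```bash
python3 -m inch '[{"xyz":[0,0,4],"spin":0},{"xyz":[0,0,8],"spin":0},{"xyz":[0,0,10],"spin":0},{"xyz":[0,0,10.6],"spin":0},{"xyz":[0,0,10.6],"spin":0},{"xyz":[0,0,10.6],"spin":0}]'
python3 -m inch '[{"xyz":[0,0,0.3],"spin":0},{"xyz":[0,0,0.3],"spin":0},{"xyz":[0,0,0.3],"spin":0}]'
```

```text
t: 4.85
ee_pos: [570.3, -178.9, 29.1]
orientation: [-0.3, 3.127, -0.002]
ft_force: [0.3, 0.1, -4.8]
width: 11.6
t: 5.15
ee_pos: [570.9, -179.1, 26.7]
orientation: [-0.3, 3.125, -0.003]
ft_force: [0.6, 0.4, 2.0]
width: 12.1
```

```bash
python3 -m inch '[{"xyz":[0,0,0],"spin":0},{"xyz":[0,0,0],"spin":0},{"xyz":[0,0,0],"spin":0},{"xyz":[0,0,0.8],"spin":0},{"xyz":[0,0,1.4],"spin":0},{"xyz":[0,0,1.4],"spin":0},{"xyz":[0,0,1.4],"spin":0}]' 0.6
python3 -m inch '[{"xyz":[0,0,0],"spin":0},{"xyz":[0,0,0],"spin":0},{"xyz":[0,0,0],"spin":0},{"xyz":[0,0,0],"spin":0},{"xyz":[0,0,0],"spin":0},{"xyz":[0,0,0],"spin":0},{"xyz":[0,0,0],"spin":0},{"xyz":[0,0,0],"spin":0}]' 1
```

```text
t: 5.85
ee_pos: [570.6, -179.0, 12.1]
orientation: [-0.3, 3.126, -0.002]
ft_force: [-0.2, -0.4, 0.4]
width: 35.1
t: 6.65
ee_pos: [570.8, -179.0, 12.3]
orientation: [-0.3, 3.126, -0.003]
ft_force: [0.5, 0.1, 2.0]
width: 12.2
```

```bash
python3 -m inch '[{"xyz":[0,0,-1],"spin":0},{"xyz":[0,0,-4],"spin":0},{"xyz":[0,0,-8],"spin":0},{"xyz":[0,0,-12],"spin":0},{"xyz":[0,0,-14],"spin":0},{"xyz":[0,0,-14],"spin":0},{"xyz":[0,0,-14],"spin":0}]'
python3 - <<'E'
from h import *
rel(570.5,223.2,150,78.8)
E
```

```text
t: 7.35
ee_pos: [569.8, -178.5, 151.8]
orientation: [-0.3, 3.127, -0.002]
ft_force: [-0.3, 1.6, -5.1]
width: 11.8
t 7.35 ee [ 569.8 -178.5  151.8] jaw 100.98 tilt z [ 5.0e-04 -1.3e-03 -1.0e+00] w 11.8 f [-0.3  1.6 -5.1] 
shift cm [-7.71 39.43  0.13] spin 22.18
```

```bash
python3 -m inch '[{"xyz":[-0.3,1.5,0],"spin":1},{"xyz":[-0.8,4,0],"spin":3},{"xyz":[-1.4,7,0],"spin":5},{"xyz":[-2,10,0],"spin":8},{"xyz":[-2.6,13,0],"spin":10},{"xyz":[-3.2,16.5,0],"spin":12},{"xyz":[-3.9,20,0],"spin":14},{"xyz":[-4.6,23.5,0],"spin":16},{"xyz":[-5.3,27,0],"spin":18},{"xyz":[-6,30.5,0],"spin":20},{"xyz":[-6.6,33.5,0],"spin":21},{"xyz":[-7.2,36.5,0],"spin":22.2},{"xyz":[-7.5,38.5,0],"spin":22.2},{"xyz":[-7.7,39.4,0],"spin":22.2},{"xyz":[-7.7,39.4,0],"spin":22.2},{"xyz":[-7.7,39.4,0],"spin":22.2},{"xyz":[-7.7,39.4,0],"spin":22.2}]'
python3 - <<'E'
from h import *
rel(570.5,223.2,90,78.8)
a=snap('top','t3.png');b=snap('side','s3.png')
c=np.hstack([cv2.resize(a[140:300,140:300,::-1],(400,400)),cv2.resize(b[60:240,220:400,::-1],(400,400))])
cv2.imwrite('pics/c3.png',c)
E
```

```text
t: 9.05
ee_pos: [570.1, 221.7, 150.7]
orientation: [-0.309, -3.126, 0.003]
ft_force: [0.4, 0.1, -4.6]
width: 11.6
t 9.05 ee [570.1 221.7 150.7] jaw 78.72 tilt z [-6.0e-04 -1.9e-03 -1.0e+00] w 11.6 f [ 0.4  0.1 -4.6] 
shift cm [-0.01  0.17  6.07] spin -0.08
```

View pics/c3.png

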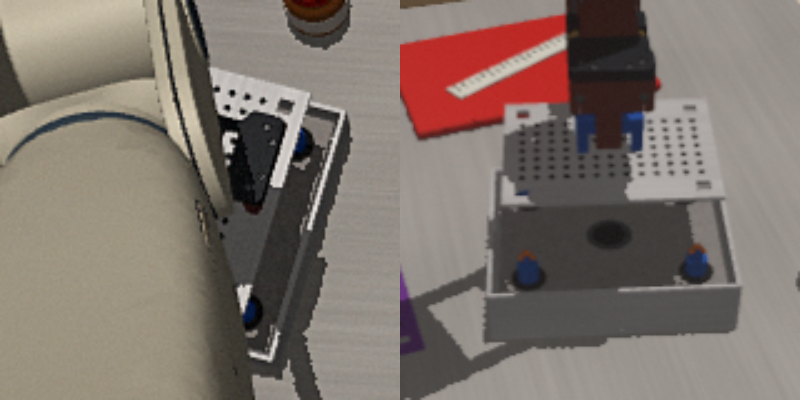

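The side crop shows the held cover level above the tray, with holes at crop (703,186), (690,108), (523,114) and (522,192). I'll use these to check where it sits in the grip.

Run:
```python
from h import *
b=cv2.imread('pics/s3.png');f=180/400
h=np.array([(690,108),(703,186),(523,114),(522,192)])*f+[220,60]
o=ctrl.get_obs();R=Ro.from_rotvec(o['orientation']).as_matrix();tc=o['ee_pos'];print(tc)
yaw=np.radians(78.7-90)
E=np.array([[np.cos(yaw),np.sin(yaw)],[-np.sin(yaw),np.cos(yaw)]])
zt=tc[2]-12.3+4
w=onz('side',h,zt);print('holes rel TCP in plate axes',((w-tc)[:,:2]@E.T).round(1).tolist())
# predicted pixels of the plate (hole centres top, corners) if centred under TCP
n=np.array([[x,y] for x in(78,-78) for y in(58,-58)]+[[x,y] for x in(95,-95) for y in(75,-75)],float)
X=np.c_[n@E+tc[:2],np.full(8,zt)];p=proj('side',X)
c=cv2.resize(b[85:165,260:400],None,fx=5.7,fy=5.7,interpolation=cv2.INTER_CUBIC)
for q in p:
    q=(q+.5-[260,85])*5.7; cv2.drawMarker(c,tuple(int(v) for v in q),(0,255,0),0,14,1)
cv2.imwrite('pics/c4.png',c)
```

```text
[570.44175968 221.82039437 151.14650101]
holes rel TCP in plate axes [[456.0, 38.5], [423.4, -78.7], [295.2, 36.3], [264.2, -78.9]]
```

View pics/c4.png

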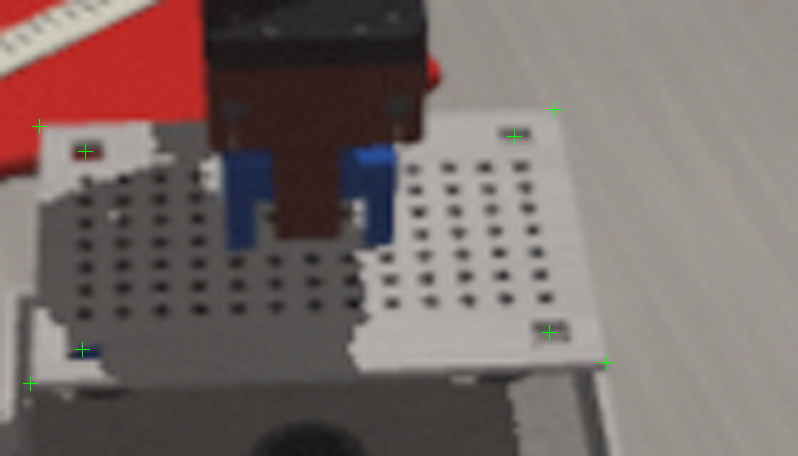

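Predicted markers match the real corners and holes to about 0.5 px, so the cover sits about 0.7 mm toward +x of the TCP and level. I'll lower to just above the pins and correct.

```bash
python3 -m inch '[{"xyz":[0,0.15,1],"spin":0},{"xyz":[0.05,0.15,2.5],"spin":-0.1},{"xyz":[0.05,0.15,4],"spin":-0.1},{"xyz":[0.05,0.15,5],"spin":-0.1},{"xyz":[0.05,0.15,5],"spin":-0.1},{"xyz":[0.05,0.15,5],"spin":-0.1}]'
python3 - <<'E'
from h import *
rel(569.9,223.3,82,78.8)
b=snap('side','s4.png')[:,:,::-1]
tc=ctrl.get_obs()['ee_pos']
yaw=np.radians(78.8-90)
E=np.array([[np.cos(yaw),np.sin(yaw)],[-np.sin(yaw),np.cos(yaw)]])
n=np.array([[x,y] for x in(78,-78) for y in(58,-58)],float)
c=cv2.resize(b[110:200,250:385],None,fx=5.9,fy=5.9,interpolation=cv2.INTER_CUBIC)
def mk(xy,z,col):
    for q in proj('side',np.c_[n@E+xy,np.full(4,z)]):
        cv2.drawMarker(c,tuple(int(v) for v in (q+.5-[250,110])*5.9),col,0,14,1)
mk(tc[:2]+[.7,0],tc[2]-8.3,(0,255,0)); mk(np.array([570.5,223.2]),76,(255,0,255))
cv2.imwrite('pics/c5.png',c)
E
```

```text
t: 9.75
ee_pos: [570.1, 223.3, 100.6]
orientation: [-0.306, -3.126, 0.003]
ft_force: [1.0, -0.5, -3.9]
width: 11.9
t 9.75 ee [570.1 223.3 100.6] jaw 78.81 tilt z [-7.0e-04 -1.9e-03 -1.0e+00] w 11.9 f [ 1.  -0.5 -3.9] 
shift cm [ 0.02 -0.    1.86] spin 0.01
```

View pics/c5.png

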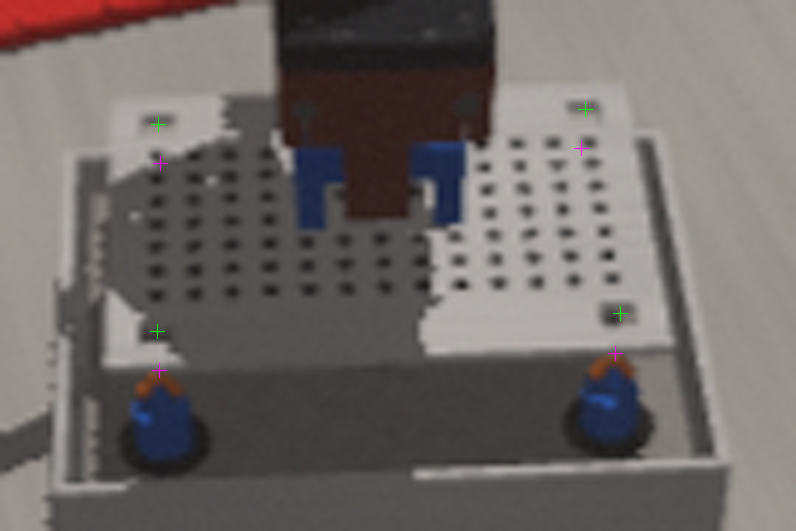

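Holes are right above the pins (left pin tip (158,374) and right (611,357) versus predicted (159,370) and (615,353)). Seat is about 59 mm. I'll lower onto the barbs.

```bash
python3 -m inch '[{"xyz":[0.02,0,0.5],"spin":0},{"xyz":[0.02,0,0.9],"spin":0},{"xyz":[0.02,0,1.2],"spin":0},{"xyz":[0.02,0,1.4],"spin":0},{"xyz":[0.02,0,1.4],"spin":0}]'
python3 -m inch '[{"xyz":[0,0,0.1],"spin":0},{"xyz":[0,0,0.2],"spin":0},{"xyz":[0,0,0.2],"spin":0}]'
python3 -m inch '[{"xyz":[0,0,0.1],"spin":0},{"xyz":[0,0,0.2],"spin":0},{"xyz":[0,0,0.2],"spin":0}]'
```

```text
t: 10.3
ee_pos: [570.1, 223.4, 86.9]
orientation: [0.306, 3.127, -0.003]
ft_force: [-0.7, -0.3, -5.2]
width: 11.7
t: 10.6
ee_pos: [570.1, 223.4, 84.8]
orientation: [-0.306, -3.127, 0.003]
ft_force: [-1.0, -0.4, -5.1]
width: 11.8
t: 10.9
ee_pos: [569.9, 223.4, 82.6]
orientation: [-0.306, -3.126, 0.003]
ft_force: [-0.4, -0.4, -4.8]
width: 11.8
```

```bash
for i in 1 2; do python3 -m inch '[{"xyz":[0,0,0.1],"spin":0},{"xyz":[0,0,0.1],"spin":0},{"xyz":[0,0,0.1],"spin":0}]' | egrep 'pos|force'; done
```

```text
ee_pos: [569.7, 223.4, 81.6]
ft_force: [-1.0, 1.6, -3.9]
ee_pos: [569.7, 223.5, 81.0]
ft_force: [-3.0, -0.1, 3.3]
```

Contact at TCP z 81. I'll open to let the cover self-centre, and look.

```bash
python3 -m inch '[{"xyz":[0,0,0],"spin":0},{"xyz":[0,0,0],"spin":0},{"xyz":[0,0,0],"spin":0},{"xyz":[0,0,0],"spin":0},{"xyz":[0,0,0],"spin":0}]' 0.6
python3 - <<'E'
from h import *
rel(569.9,223.3,82,78.8)
b=snap('side','s5.png')[:,:,::-1]
c=cv2.resize(b[110:210,250:390],None,fx=5.7,fy=5.7,interpolation=cv2.INTER_CUBIC)
cv2.imwrite('pics/c6.png',c)
E
```

```text
t: 12.0
ee_pos: [569.8, 223.5, 81.0]
orientation: [-0.306, -3.126, 0.003]
ft_force: [-0.6, 0.2, -0.6]
width: 35.0
t 12.0 ee [569.8 223.5  81. ] jaw 78.81 tilt z [-6.0e-04 -1.6e-03 -1.0e+00] w 35.0 f [-0.6  0.2 -0.6] 
shift cm [-0.01 -0.02 -0.1 ] spin 0.01
```

View pics/c6.png

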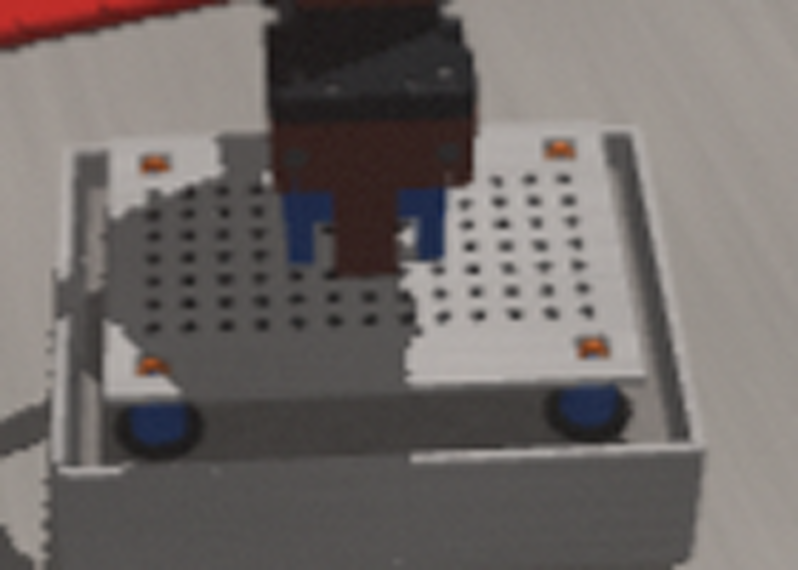

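All four orange tips show in the holes: crop (154,164), (560,149), (152,366), (593,347). The cover is level on the barbs. I'll regrip and press in small steps, watching the force.

```bash
python3 -m inch '[{"xyz":[0,0,0],"spin":0},{"xyz":[0,0,0],"spin":0},{"xyz":[0,0,0],"spin":0},{"xyz":[0,0,0],"spin":0},{"xyz":[0,0,0],"spin":0}]' 1 
for i in 1 2 3 4; do python3 -m inch '[{"xyz":[0,0,0.1],"spin":0},{"xyz":[0,0,0.2],"spin":0},{"xyz":[0,0,0.2],"spin":0}]' | egrep 'pos|force|ori'; done
```

```text
t: 12.55
ee_pos: [569.8, 223.6, 81.0]
orientation: [-0.306, -3.126, 0.002]
ft_force: [-0.5, 0.7, -0.3]
width: 12.0
ee_pos: [569.9, 223.6, 79.2]
orientation: [-0.306, -3.126, 0.002]
ft_force: [-1.5, -0.2, 5.3]
ee_pos: [570.0, 223.7, 77.5]
orientation: [-0.306, -3.127, 0.002]
ft_force: [-1.8, -0.2, 6.2]
ee_pos: [569.9, 223.7, 75.9]
orientation: [-0.306, -3.127, 0.002]
ft_force: [-2.2, -0.3, 7.4]
ee_pos: [570.0, 223.7, 74.5]
orientation: [0.306, 3.127, -0.002]
ft_force: [-3.0, -1.1, 8.4]
```

```bash
for i in 1 2 3 4 5; do python3 -m inch '[{"xyz":[0,0,0.1],"spin":0},{"xyz":[0,0,0.2],"spin":0},{"xyz":[0,0,0.2],"spin":0}]' | egrep 'pos|force'; done; python3 -c "
from h import *
o=ctrl.get_obs();print(o['moment'],o['width'])"
```

```text
ee_pos: [570.1, 223.8, 73.2]
ft_force: [-3.3, -0.9, 10.3]
ee_pos: [570.1, 223.8, 72.0]
ft_force: [-3.8, -1.0, 10.7]
ee_pos: [570.2, 223.8, 70.9]
ft_force: [-3.1, -1.6, 12.2]
ee_pos: [570.2, 223.9, 69.9]
ft_force: [-3.5, -0.8, 13.3]
ee_pos: [570.3, 223.9, 69.0]
ft_force: [-3.8, -0.7, 13.2]
[-0.15706256  0.76955213 -0.03988468] 11.635281940988802
```

```bash
python3 -m inch '[{"xyz":[0.05,0,0.1],"spin":0},{"xyz":[0.08,-0.03,0.2],"spin":0},{"xyz":[0.08,-0.03,0.25],"spin":0}]' | egrep 'pos|force';for i in 1 2 3; do python3 -m inch '[{"xyz":[0,0,0.1],"spin":0},{"xyz":[0,0,0.25],"spin":0},{"xyz":[0,0,0.25],"spin":0}]' | egrep 'pos|force'; done; python3 -c "
from h import *
o=ctrl.get_obs();print(o['moment'],o['orientation'],o['width'])"
```

```text
ee_pos: [570.2, 224.0, 68.0]
ft_force: [-2.8, -1.2, 14.2]
ee_pos: [570.4, 224.0, 66.7]
ft_force: [-4.9, -1.3, 15.8]
ee_pos: [570.5, 224.1, 65.6]
ft_force: [-5.4, -1.2, 16.0]
ee_pos: [570.5, 224.2, 64.5]
ft_force: [-5.3, -1.4, 16.7]
[-0.24308977  1.05519235  0.07419571] [3.05589609e-01 3.12333524e+00 6.88271531e-04] 11.828308722067751
```

```bash
python3 -m inch '[{"xyz":[0.08,-0.05,0.05],"spin":0},{"xyz":[0.15,-0.1,0.2],"spin":0},{"xyz":[0.15,-0.1,0.2],"spin":0}]' | egrep 'pos|force';for i in 1 2; do python3 -m inch '[{"xyz":[0.05,-0.02,0.1],"spin":0},{"xyz":[0.05,-0.02,0.25],"spin":0},{"xyz":[0.05,-0.02,0.25],"spin":0}]' | egrep 'pos|force'; done; python3 -c "
from h import *
o=ctrl.get_obs();print(o['moment'],o['orientation'],o['width'])"
```

```text
ee_pos: [570.3, 224.2, 64.6]
ft_force: [-2.8, 0.3, 17.2]
ee_pos: [570.4, 224.2, 63.7]
ft_force: [-3.4, -1.9, 18.1]
ee_pos: [570.4, 224.3, 63.0]
ft_force: [-4.9, -0.8, 18.2]
[-0.36071223  0.95494018  0.02487628] [0.30512427 3.11799299 0.00481436] 11.40753479972101
```

```bash
for i in 1 2 3; do python3 -m inch '[{"xyz":[0.06,-0.03,0.1],"spin":0},{"xyz":[0.06,-0.03,0.3],"spin":0},{"xyz":[0.06,-0.03,0.3],"spin":0}]' | egrep 'pos|force'; done
python3 - <<'E'
from h import *
o=ctrl.get_obs();print(o['t'],o['moment'],o['orientation'],o['width'])
b=snap('side','s6.png')[:,:,::-1]
c=cv2.resize(b[110:210,250:390],None,fx=5.7,fy=5.7,interpolation=cv2.INTER_CUBIC)
cv2.imwrite('pics/c7.png',c)
E
```

```text
ee_pos: [570.5, 224.3, 61.9]
ft_force: [-5.4, -2.2, 18.7]
ee_pos: [570.6, 224.4, 60.4]
ft_force: [-4.1, -0.2, 12.6]
ee_pos: [570.6, 224.5, 58.6]
ft_force: [-3.3, -0.4, 14.0]
18.25 [-0.25045748  0.51049258  0.06584204] [0.3042448  3.11359686 0.0078092 ] 12.19882176172029
```

View pics/c7.png

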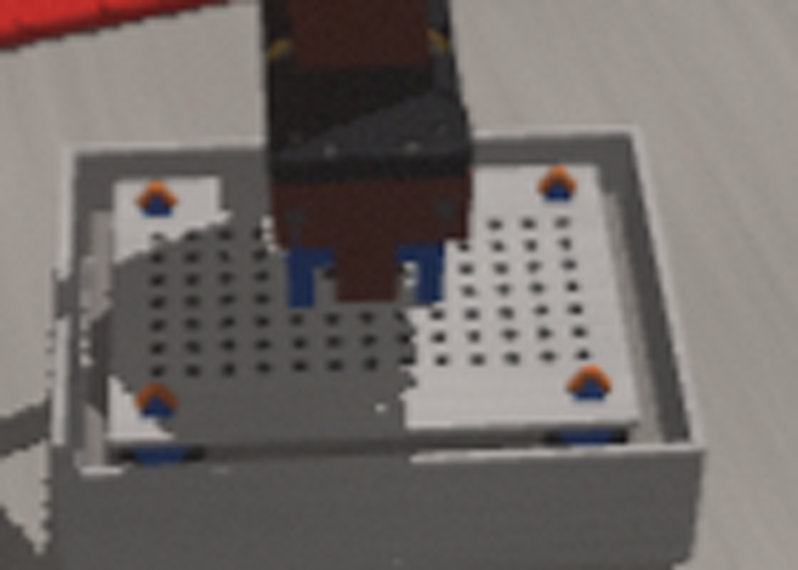

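The force fell from 18.7 to 12.6 N and all four barbs now stand clear above the plate (crop (157,195), (557,182), (156,400), (590,382)): it snapped. I'll ease the load off and check the unloaded height.

```bash
python3 -m inch '[{"xyz":[0,0,-0.2],"spin":0},{"xyz":[0,0,-0.4],"spin":0},{"xyz":[0,0,-0.6],"spin":0},{"xyz":[0,0,-0.8],"spin":0},{"xyz":[0,0,-0.8],"spin":0}]' | egrep 'pos|force'
python3 -m inch '[{"xyz":[0,0,-0.1],"spin":0},{"xyz":[0,0,-0.2],"spin":0},{"xyz":[0,0,-0.2],"spin":0}]'
```

```text
ee_pos: [570.7, 224.5, 67.4]
ft_force: [-1.5, -0.6, 6.2]
t: 19.1
ee_pos: [570.7, 224.5, 69.6]
orientation: [0.304, 3.113, 0.008]
ft_force: [-1.6, -0.1, 3.8]
width: 11.7
```

```bash
python3 -m inch '[{"xyz":[0,0,-0.1],"spin":0},{"xyz":[0,0,-0.15],"spin":0},{"xyz":[0,0,-0.15],"spin":0}]' | egrep 'pos|force'
python3 -m inch '[{"xyz":[0,0,0],"spin":0},{"xyz":[0,0,0],"spin":0},{"xyz":[0,0,0],"spin":0},{"xyz":[0,0,0],"spin":0},{"xyz":[0,0,0],"spin":0},{"xyz":[0,0,-2],"spin":0},{"xyz":[0,0,-5],"spin":0},{"xyz":[0,0,-9],"spin":0},{"xyz":[0,0,-13],"spin":0},{"xyz":[5,0,-16],"spin":0},{"xyz":[10,0,-18],"spin":0},{"xyz":[15,0,-18],"spin":0},{"xyz":[20,0,-18],"spin":0},{"xyz":[20,0,-18],"spin":0},{"xyz":[20,0,-18],"spin":0}]' 0.4
python3 - <<'E'
from h import *
a=snap('top','t7.png')[:,:,::-1];b=snap('side','s7.png')[:,:,::-1]
c=np.hstack([cv2.resize(a[155:295,155:295],(400,400),interpolation=2),cv2.resize(b[110:250,250:390],(400,400),interpolation=2)])
cv2.imwrite('pics/c8.png',c)
E
```

```text
ee_pos: [570.3, 224.3, 70.5]
ft_force: [0.4, 0.2, -2.6]
t: 20.9
ee_pos: [370.5, 262.6, 248.4]
orientation: [0.3, 3.114, 0.008]
ft_force: [1.4, -0.3, 0.8]
width: 52.9
```

View pics/c8.png

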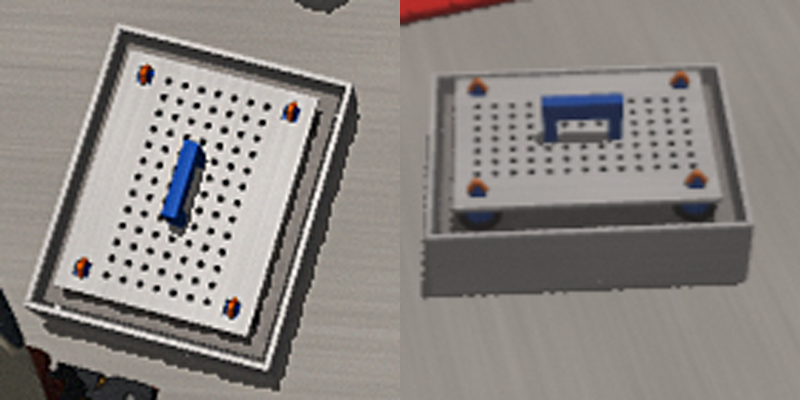

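Both views show all four barbs clear above the plate and the gripper away. One numeric check of the corner heights before handing in.

Run:
```python
from h import *
T=cv2.imread('pics/t7.png');S=cv2.imread('pics/s7.png');f=.35
# plate top corners: (+x+y),(+x-y),(-x+y),(-x-y), from crop
t=np.array([(134,50),(318,100),(60,286),(248,335)])*f+[155,155]
s=np.array([(52+402,77),(310+400,72),(455,208),(720,200)])*f+[250,110]
s=s[[1,3,0,2]]
def sub(I,p): return cv2.cornerSubPix(cv2.cvtColor(I,6),p.astype(np.float32).reshape(-1,1,2),(3,3),(-1,-1),(3,50,.01))[:,0]
for a,b in((t,s),(sub(T,t),sub(S,s))):
    X=[tri(i,j) for i,j in zip(a,b)];P=np.array([x for x,_ in X])
    print(P.round(1).tolist(),[round(float(np.linalg.norm(e)),1) for _,e in X],'c',P.mean(0).round(1),'yaw',np.degrees(np.arctan2(*(P[0]-P[2])[1::-1])),np.degrees(np.arctan2(*(P[1]-P[3])[1::-1])))
```

```text
[[782.4, 179.0, 131.3], [742.8, 54.7, 121.7], [616.0, 229.1, 120.4], [581.3, 102.9, 107.6]] [300.1, 263.7, 302.2, 275.6] c [680.6 141.4 120.2] yaw -16.75970607330996 -16.624814935362185
[[782.4, 179.0, 131.3], [747.9, 60.5, 116.5], [616.0, 229.1, 120.4], [580.2, 103.3, 108.3]] [300.1, 254.0, 302.2, 277.8] c [681.6 143.  119.1] yaw -16.759700878806576 -14.296853674099307
```

Run:
```python
from h import *
f=.35
t=np.array([(134,50),(318,100),(60,286),(248,335)])*f+[154.7,154.7]
s=np.array([(308,72),(320,200),(54,79),(55,207)])*f+[249.7,109.7]
T=cv2.imread('pics/t7.png');S=cv2.imread('pics/s7.png')
def sub(I,p): return cv2.cornerSubPix(cv2.cvtColor(I,6),p.astype(np.float32).reshape(-1,1,2),(3,3),(-1,-1),(3,50,.01))[:,0]
for a,b in((t,s),(sub(T,t),sub(S,s))):
    X=[tri(i,j) for i,j in zip(a,b)];P=np.array([x for x,_ in X])
    print(P.round(1).tolist(),[round(float(np.linalg.norm(e)),1) for _,e in X],'c',P.mean(0).round(1),'yaw',np.degrees(np.arctan2(*(P[0]-P[2])[1::-1])),np.degrees(np.arctan2(*(P[1]-P[3])[1::-1])))
```

```text
[[681.6, 277.0, 61.3], [647.6, 132.8, 61.4], [489.5, 309.3, 68.6], [463.5, 167.8, 65.8]] [6.5, 0.2, 0.2, 1.1] c [570.5 221.7  64.3] yaw -9.55791401645931 -10.756875208892351
[[681.6, 277.0, 61.3], [649.2, 133.2, 62.7], [490.5, 308.9, 70.5], [462.4, 168.9, 62.3]] [6.5, 8.0, 2.4, 2.7] c [570.9 222.   64.2] yaw -9.480860279993832 -10.832957338427134
```

The corner estimate is noisy (residuals up to 8 mm) and its −x,+y corner reads high, so I'll use one close tile view of all four standoffs, top row from the side camera, bottom row from the top camera.

Run:
```python
from h import *
T=cv2.imread('pics/t7.png');S=cv2.imread('pics/s7.png')
def st(I,P):return np.hstack([cv2.resize(I[y-14:y+14,x-14:x+14],(198,198),interpolation=cv2.INTER_NEAREST) for x,y in P])
a=np.array([(280,80),(297,180),(77,88),(77,187)])*.35+[250,110]
b=np.array([(145,74),(291,111),(82,267),(232,307)])*.35+[155,155]
cv2.imwrite('pics/c9.png',np.vstack([st(S,a.astype(int)),st(T,b.astype(int))]))
H=cv2.cvtColor(S,40)
for x,y in a.astype(int):
    w=H[y-9:y+9,x-8:x+8];o=cv2.inRange(w,(3,120,90),(20,255,255));bl=cv2.inRange(w,(100,110,30),(130,255,255))
    print((o>0).sum(),(bl>0).sum(),np.where(o.any(1))[0]+y-9,np.where(bl.any(1))[0]+y-9)
```

```text
10 8 [135 136 137 138] [138 139 140]
12 10 [170 171 172 173] [173 174 175]
11 4 [138 139 140 141] [141 142]
13 9 [173 174 175 176] [176 177 178]
```

View pics/c9.png

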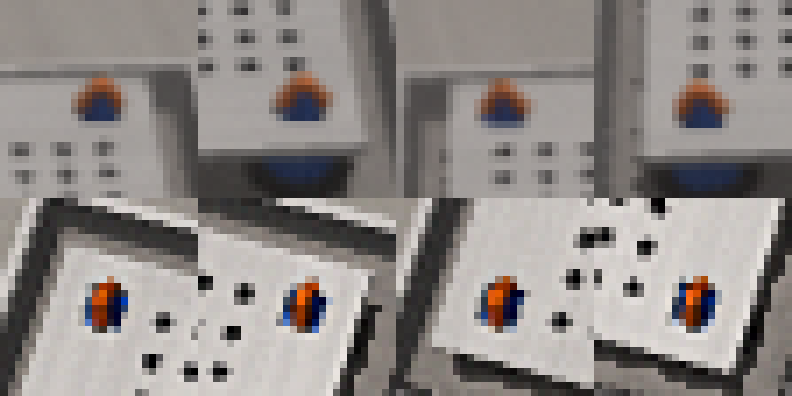

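All four tiles match: barb fully above the plate with the pin visible beneath, so every standoff is through. Handing in.

```bash
python3 -c "
from h import *
print(ctrl.get_obs()['t'],ctrl.close_job())"
```

```text
the job is handed in; nothing more can be done
21.0 None
```

The drain cover is pressed onto all four standoffs and I handed the job in at 21 s. As far as the pictures show, it is fully home at every corner.

**What I did**
- I picked up the bare metal cover by its blue handle and left the purple and turquoise look-alikes alone. I lifted too early the first time, so I set it back down and regripped before carrying it.
- I lowered it until it rested level on the barbs, opened the gripper so it could centre itself, and saw all four orange tips in the holes.
- I regripped and pressed in small steps. The force peaked at 18.7 N, then dropped to 12.6 N as the standoffs snapped. The highest tool lean I measured was about 0.01 rad.
- I eased the load off, released and withdrew.

**Last checks**
- **Clicked through:** close crops from both cameras show all four barbs clear above the plate, each with about the same length of pin showing. The −x,+y standoff showed slightly fewer pin pixels than the other three.
- **Height:** unloaded, the tool height puts the underside at about 58 mm, against my seat estimate of about 59 mm.
- **Corner heights (disagreed):** measuring the corners across the two views gave 61–70 mm where I expected about 63 mm, with the −x,+y corner reading highest. Errors of up to 8 mm made this too noisy to use, so I relied on the crops instead.
- **Not checked:** I never measured the floor's sink directly, or re-measured the jars and pot. The arm stayed well clear of the jars and pot throughout.

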